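Park the frame bar behind the bench post

ROBOT

A 6-joint arm with a two-finger parallel gripper is mounted at the origin on the work surface. World frame = base frame: x ahead of the robot, y to its left, z up, the work surface at z = 0. Lengths are in m, angles in rad, forces in N, time in s.
With the tool pointing down it reaches from about 0.3 to 0.825 m from the base axis. Payload 5.4 kg.
Tool frame: the origin (TCP) lies at the very end of the fingers, on their centre line; the grasp point (between the pads) lies 19 mm behind it; z points along the fingers, x is the direction in which the jaws open and shut, and the axes are right-handed (so a half turn about z gives the same grasp; the last joint's range is limited). The gripper opens to 92 mm and grips with 3 to 60 N. Pads are 20 mm wide; open, the fingers measure 128 mm over their backs; the gripper's body (75 mm by 189 mm) begins 69 mm behind the grasp point.
Start: joints at [1.046, 0.158, 1.597, -0, 1.386, -0.21], TCP at [0.178, 0.547, 0.215] pointing down, gripper open.
Joint ranges: [-2.91, 2.91], [-0.94, 2.29], [0.18, 2.7], [-1.29, 4.43], [0.17, 2.64], [-3, 3]. Speed limits (rad/s): [2.57, 2.57, 3.14, 3.14, 3.14, 3.14].

INTERFACE

Orientations are given as a rotation vector (axis times angle).
In Python, from workcell import bot gives the robot as it stands. Calls block until the motion is done:
- bot.goto(position, orientation): joint-space move of the TCP to a pose.
- bot.line_to(position, rot=None, max_speed=0.15): straight line of the TCP; rot=None keeps the orientation; max_speed is the mean speed in m/s.
- bot.set_joints(angles): joint-space move.
- bot.set_gripper(opening, newtons=None): opening from 0.0 (shut) to 1.0 (fully open); newtons is the grip in N (None keeps the last); returns when the fingers have stopped.
- bot.hold(seconds).
- bot.inverse_kinematics(position, orientation): joint angles nearest the present ones, or None.
- bot.read_camera(name): name is "side" or "top"; returns a dict with "pixels" (420x560x3 uint8, blue, green, red), "fx", "fy", "cx", "cy" (pixels), "R" (3x3) and "t" (3): a world point X has camera coordinates R X + t. Camera axes: x right, y down, z forward; pixel columns grow to the right and rows downward; lengths in m; the calibration is good to about 2 mm. A picture is of the moment at which its call begins. There is no depth.
A pose or a line that the arm cannot do raises bot.MotionError and nothing moves.
- bot.job_done(): hands the job in, once; it reports no verdict.
Readings, each from a call of its own:
- bot.current_clock(): time.
- bot.current_joints(): joint angles.
- bot.current_joint_vel(): joint speeds.
- bot.current_effort(): joint torques, N m.
- bot.current_ee_pos(): TCP position.
- bot.current_tool_rot(): TCP orientation.
- bot.current_contact_force(): force on the tool from outside, world axes, zero at the start.
- bot.current_ft_torque(): the same for the moment, N m.
- bot.current_opening(): opening from 0.0 (shut) to 1.0 (fully open).
Only numpy, scipy, OpenCV 4.12 (cv2) and the standard library are available. Lean on these libraries where they do the work, as an engineer would, in place of code of your own. Each camera call takes 0.05 s, during which the arm holds its last target. There are 200 camera calls.

TASK

Put the aluminium frame bar away in the white bay by pushing it along the bench with the fingertips: angle its orange end in behind the steel post first, then swing the blue end in, and push the whole bar flush against the bay's back wall. Never lift or tip the bar, leave the bottle, dish and beaker undisturbed, and finish clear of everything.

Things in the scene. Friction and masses are not known exactly. Their poses are not given: they have to be found in the camera images.
- bar: Loose square aluminium frame bar, 240 mm long, 30 mm wide, 30 mm high, about 0.25 kg, lying flat and sliding on the bench. Origin at the centre of its underside; its y axis runs along its length towards the orange end, z up.
- bar_orange (a point): Centre of the bar's orange end face, 15 mm above its underside (bar y = +120 mm). The last 16 mm of this end is orange.
- bar_blue (a point): Centre of the bar's blue end face, 15 mm above its underside (bar y = -120 mm). The last 16 mm of this end is blue.
- bay: Fixed three-walled white bay on the bench, open on the robot's side and on top; its pale blue-green floor is level with the bench. Origin on the bench at the centre of the floor; x points from the open mouth to the back wall, y along the back wall. Inside it is 300 mm long (end walls' inner faces at y = +150 and -150 mm) and 90 mm deep (mouth at x = -45 mm, back wall's inner face at x = +45 mm). Walls 12 mm thick, 24 mm high.
- post: Fixed upright steel post with a yellow cap, 20 mm in diameter, 52 mm high, standing just inside the bay's mouth, on the y-positive side (about x = -35 mm, y = +65 to +85 mm in the bay's frame). It leaves the mouth narrower than the bar is long, with 70 mm between the post and the back wall. Origin at its foot on the axis; axes parallel to the bay's.
- reagent: Loose amber reagent bottle with a blue cap, 60 mm in diameter, 120 mm high, standing beside the work; to be left alone. Origin at the centre of its underside.
- dish: Loose shallow glass dish, 84 mm in diameter, 18 mm high, beside the work; to be left alone. Origin at the centre of its underside.
- beaker: Loose glass beaker, 68 mm in diameter, 85 mm high, beside the work; to be left alone. Origin at the centre of its underside.
Mind the look-alikes: they are no part of the job. Several things look just like the post: the one meant starts nearest to the robot's base.

How it is judged:
By the outcome, as a careful person would: the job done as asked, in the order asked, and still so for the second after the job is handed in, with the robot touching nothing.
It also fails if it takes over 72 s, if anything falls off the work surface, if the arm or the gripper's body presses on something with over 40 N, if the wrist force passes 120 N, or if a joint passes its speed limit or range.

## Working session

There is one attempt and no reset: what is moved stays moved. The work goes in short steps, each a Python script; the robot and the scene stay as the last script left them, time stands still between calls to the robot, and variables do not carry over. Pictures are saved under pics/ and viewed, about 8 in all and at most 12, crops included, and the job is handed in when it is done.

```bash
mkdir -p pics; ls; python3 - <<'E'
from workcell import bot
import cv2
for n in("top","side"):
    c=bot.read_camera(n); cv2.imwrite(f"pics/{n}0.png",c["pixels"]); print(n,c["fx"],c["fy"],c["cx"],c["cy"],c["R"],c["t"])
print(bot.current_clock(),bot.current_ee_pos(),bot.current_tool_rot())
E
```

```text
pics
top 379.91928669448987 379.91928669448987 276.0245274932424 211.21643576490249 [[ 0.00412687 -0.9999888  -0.00231841]
 [-0.9968751  -0.00393111 -0.07889607]
 [ 0.07888607  0.00263676 -0.99688015]] [0.04680954 0.58588127 0.79602534]
side 504.6450261589952 504.6450261589952 277.8734323781379 215.8172213100477 [[-0.89535943 -0.44505889  0.01593983]
 [-0.32874385  0.63636664 -0.69782876]
 [ 0.30043132 -0.63004768 -0.71608725]] [0.55797334 0.18386181 0.93557204]
0.1 [0.17775703 0.54625051 0.21372016] [ 2.54158607e+00  1.84540753e+00 -2.36487524e-03]
```

View pics/top0.png

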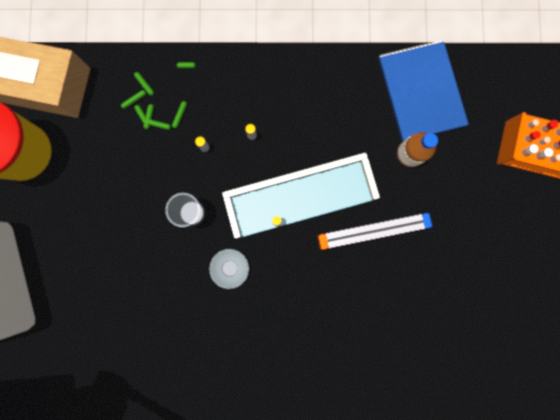

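View pics/side0.png

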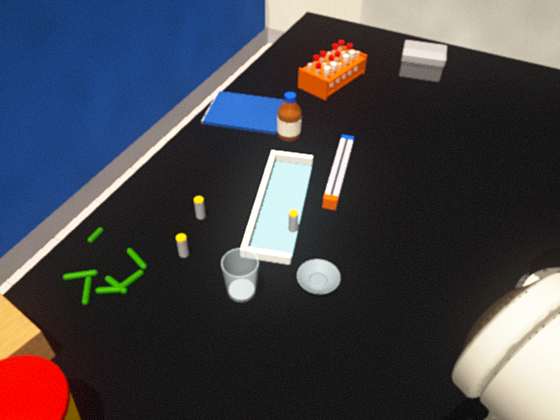

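The top view shows three yellow-capped posts, at (278,221) inside the bay mouth, (250,130) and (201,142). The first fits: it is in the bay mouth and lowest in the image, so nearest the base. The bar runs from orange (323,241) to blue (427,220). I'll confirm in an enlarged crop.

```bash
python3 - <<'E'
import cv2
p=cv2.imread("pics/top0.png")[140:290,210:450]
cv2.imwrite("pics/crop1.png",cv2.resize(p,None,fx=3.33,fy=3.33,interpolation=cv2.INTER_CUBIC))
E
```

```text
(no output)
```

View pics/crop1.png

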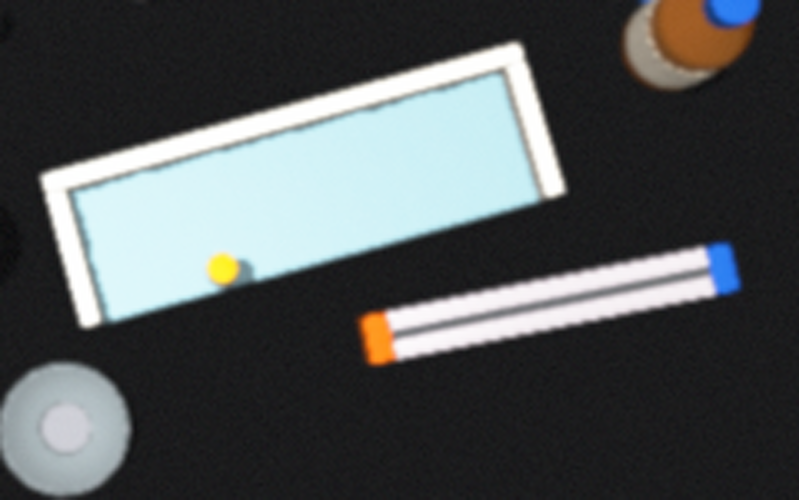

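Crop: the post cap is at (222,269) inside the bay mouth, near the left (y-positive) end wall. The bay's outer top corners are (41,175), (521,42), (566,192) and (80,328). The bar's top corners are orange (359,316)/(371,365) and blue (731,242)/(741,291), and the dish centre is at (66,429).

```bash
cat > h.py <<'E'
import numpy as np, cv2
from workcell import bot
def unproj(c,uv,z):
    uv=np.atleast_2d(np.asarray(uv,float))
    d=np.c_[(uv[:,0]-c["cx"])/c["fx"],(uv[:,1]-c["cy"])/c["fy"],np.ones(len(uv))]@np.array(c["R"])
    o=-np.array(c["R"]).T@np.array(c["t"])
    return (o+d*((z-o[2])/d[:,2])[:,None])[:,:2]
def proj(c,X):
    P=np.atleast_2d(X)@np.array(c["R"]).T+np.array(c["t"]); return np.c_[P[:,0]/P[:,2]*c["fx"]+c["cx"],P[:,1]/P[:,2]*c["fy"]+c["cy"]]
E
python3 - <<'E'
from h import *
c=bot.read_camera("top")
f=lambda L:(np.array(L)+.5)/3.33-.5+[210,140]
B=unproj(c,f([(41,175),(521,42),(566,192),(80,328)]),.024)
print("bay",B.round(4).tolist(),[np.linalg.norm(B[i]-B[(i+1)%4]).round(4) for i in range(4)],"want .324 .102")
ey=(B[0]-B[1])+(B[3]-B[2]); ey/=np.linalg.norm(ey); ex=np.array([ey[1],-ey[0]]); a=np.arctan2(ex[1],ex[0])
cen=B.mean(0)-ex*.006; print("cen",cen,"ang deg",np.degrees(a))
T=lambda p:np.c_[(p-cen)@ex,(p-cen)@ey].round(4)
q=unproj(c,f([(359,316),(371,365),(741,291),(731,242)]),.03)
print("bar",q.round(4).tolist(),[np.linalg.norm(q[i]-q[(i+1)%4]).round(4) for i in range(4)],"in bay",T(q).tolist(),"c",q.mean(0),T(q.mean(0)[None]))
p=unproj(c,f([(222,269)]),.052);print("post",p,T(p))
d=unproj(c,f([(66,429)]),.015);print("dish",d,T(d))
r=unproj(c,[(192,212)],.003);print("beaker",r,T(r))
r=unproj(c,[(430,141)],.12);print("bottle cap",r,T(r))
# side camera check
s=bot.read_camera("side")
p=unproj(s,[(293,213)],.052);print("side post",p,T(p))
q=unproj(s,[(325,193.5),(338,195.5),(354,136.5),(342,135.5)],.03);print("side bar",T(q).tolist())
B=unproj(s,[(275,151),(314,155),(290,261),(242,254)],.024);print("side bay",T(B).tolist())
print(bot.current_clock())
E
```

```text
bay [[0.6264, 0.1663], [0.7153, -0.1467], [0.6166, -0.1744], [0.5274, 0.1397]] [np.float64(0.3253), np.float64(0.1025), np.float64(0.3265), np.float64(0.1026)] want .324 .102
cen [ 0.61566376 -0.00540204] ang deg 15.859499694903871
bar [[0.5357, -0.0392], [0.5046, -0.0467], [0.5527, -0.2835], [0.5841, -0.278]] [np.float64(0.032), np.float64(0.2416), np.float64(0.0319), np.float64(0.2436)] in bay [[-0.0861, -0.0107], [-0.1181, -0.0094], [-0.1366, -0.2503], [-0.1049, -0.2535]] c [ 0.54425837 -0.16183082] [[-0.1114 -0.131 ]]
post [[0.5642195  0.04841111]] [[-0.0348  0.0658]]
dish [[0.46227593 0.14891195]] [[-0.1054  0.1904]]
beaker [[0.58481645 0.2349497 ]] [[0.036  0.2396]]
bottle cap [[ 0.71493459 -0.24724863]] [[ 0.0294 -0.2598]]
side post [[0.56430885 0.05052841]] [[-0.0341  0.0678]]
side bar [[-0.0907, -0.0272], [-0.1194, -0.0266], [-0.1369, -0.2481], [-0.1071, -0.2461]]
side bay [[0.0464, -0.1589], [-0.0483, -0.1629], [-0.0463, 0.1712], [0.0494, 0.1723]]
0.2
```

Sizes match (bay 325×102 mm, bar 32×242 mm seen), and both cameras agree on the post: bay frame (-35, +66) mm. Rotating the bar about 25° in place lines it up with the gap behind the post. After that it needs a lengthwise push on the blue end, then a two-finger broadside swing. First, the in-place rotation, with the open fingers on opposite sides of the bar.

```bash
cat >> h.py <<'E'
from scipy.spatial.transform import Rotation as Ro
A=np.radians(15.86); CEN=np.array([.61566,-.0054]); EX=np.array([np.cos(A),np.sin(A)]); EY=np.array([-np.sin(A),np.cos(A)])
POST=np.array([-.035,.066])
W=lambda p:CEN+p[0]*EX+p[1]*EY            # bay -> world
Bf=lambda w:np.array([(w-CEN)@EX,(w-CEN)@EY])
u=lambda th:np.array([np.sin(th),np.cos(th)])   # bar y axis in bay frame
n=lambda th:np.array([np.cos(th),-np.sin(th)])  # bar side facing back wall
def rot(yaw): # jaw axis at world yaw, tool down
    c,s=np.cos(yaw),np.sin(yaw); return Ro.from_matrix([[c,s,0],[s,-c,0],[0,0,-1]]).as_rotvec()
def P(b,z): return [*W(b),z]
def bar(cam="top",save=None):
    c=bot.read_camera(cam); im=c["pixels"]
    if save: cv2.imwrite(save,im)
    hsv=cv2.cvtColor(im,cv2.COLOR_BGR2HSV); out=[]
    bx=[P(b,.03) for b in((-.26,-.33),(.05,-.215),(.05,.16),(-.26,.16))]
    roi=np.zeros(im.shape[:2],np.uint8); cv2.fillPoly(roi,[proj(c,bx).astype(np.int32)],255)
    for lo,hi in(((5,150,120),(18,255,255)),((100,150,100),(125,255,255))):
        m=cv2.inRange(hsv,lo,hi)&roi
        k,_,st,ce=cv2.connectedComponentsWithStats(m)
        if k<2: out.append((None,0)); continue
        i=1+st[1:,4].argmax(); out.append((Bf(unproj(c,ce[i],.03)[0]),st[i,4]))
    (o,no),(b,nb)=out
    th=cen=None
    if o is not None and b is not None:
        d=o-b; th=np.arctan2(d[0],d[1]); cen=(o+b)/2
        print(cam,"cen",cen.round(4),"th",np.degrees(th).round(1),"len",np.linalg.norm(d).round(4),no,nb,"t",bot.current_clock())
    else: print(cam,out)
    return cen,th
E
python3 - <<'E'
from h import *
bar("side"); cen,th=bar()
beta=A+np.pi/2-th
y0=beta+np.radians(60)-np.pi
bot.goto(P(cen,.2),rot(y0)); print(bot.current_joints())
bot.line_to(P(cen,.008),max_speed=.12)
y1=A+np.pi/2-np.radians(29)+np.radians(31.5)-np.pi
for y in np.linspace(y0,y1,10)[1:]: bot.goto(P(cen,.008),rot(y))
print(bot.current_ee_pos(),bot.current_contact_force(),bot.current_clock())
bar("top","pics/top1.png"); bar("side")
E
```

```text
side cen [-0.1122 -0.1248] th 4.1 len 0.243 212 52 t 0.25
top cen [-0.1114 -0.1308] th 4.2 len 0.2277 125 114 t 0.3
[-5.00342546e-01  1.50683106e-01  1.63489812e+00  2.15964817e-04
  1.35611548e+00 -1.81274083e-01]
[ 0.54420919 -0.16166398  0.00800055] [ 0.33794337 -0.30734796 -0.23009861] 7.1083
top [(array([-0.05818106, -0.03049506]), np.int32(108)), (None, 0)]
side cen [-0.115  -0.1168] th 27.6 len 0.238 137 66 t 7.2083
```

View pics/top1.png

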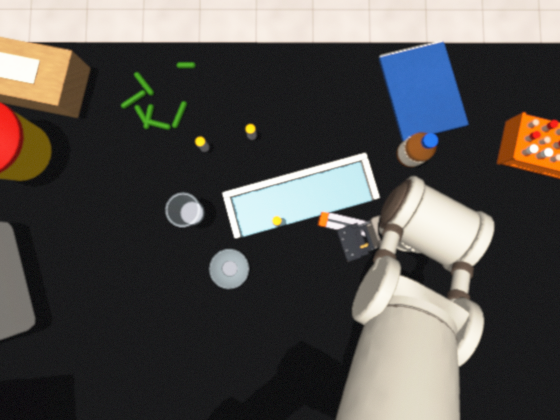

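The bar turned in place to about 28–29°. The orange tip is at (325,219) in the top view, just outside the mouth to the right of the post at (278,221). Next I back off, measure the bar unobstructed, then push along its axis from the blue end.

```bash
python3 - <<'E'
from h import *
p=bot.current_ee_pos()
yaw=A+np.pi/2-np.radians(29)+np.radians(50)-np.pi
bot.goto(p,rot(yaw)); bot.line_to([p[0],p[1],.12],max_speed=.2)
yj=A-np.radians(29)
bot.goto([.34,-.30,.14],rot(yj))
bar("side"); cen,th=bar("top","pics/top2.png")
# post offset from bar centreline, distance of orange end past post
d=POST-cen; print("post perp",(d@n(th)).round(4),"L now",(.12-d@u(th)).round(4))
E
```

```text
side cen [-0.1148 -0.119 ] th 27.8 len 0.2383 148 74 t 9.4667
top cen [-0.1123 -0.1305] th 28.4 len 0.2274 108 117 t 9.5167
post perp -0.0255 L now -0.0896
```

```bash
python3 - <<'E'
from h import *
cen=np.array([-.1123,-.1305]); th0=np.radians(28.4); th=np.radians(30)
tgt=np.array([-.033,.008]); yj=A-th
s=cen-.12*u(th0)-.035*u(th)
bot.set_gripper(0,10)
bot.goto(P(s,.12),rot(yj)); bot.line_to(P(s,.008),max_speed=.15)
c=cen-.13*u(th)                       # tool at contact
bot.line_to(P(c,.008),max_speed=.06)
e=tgt-.13*u(th)
m=c+.55*(e-c)
bot.line_to(P(m,.008),max_speed=.06)
print(bot.current_contact_force(),"expected cen",cen+.55*(tgt-cen))
bar("side","pics/side3.png"); bar("top","pics/top3.png")
a=cv2.imread("pics/top3.png")[140:290,210:450]; cv2.imwrite("pics/crop3.png",cv2.resize(a,None,fx=3.33,fy=3.33,interpolation=cv2.INTER_CUBIC))
E
```

```text
[0.62518408 0.07122754 0.3472929 ] expected cen [-0.068685 -0.054325]
side cen [-0.0685 -0.0435] th 29.7 len 0.2356 99 70 t 14.7083
top cen [-0.0664 -0.0562] th 30.0 len 0.2245 73 102 t 14.7583
```

View pics/crop3.png

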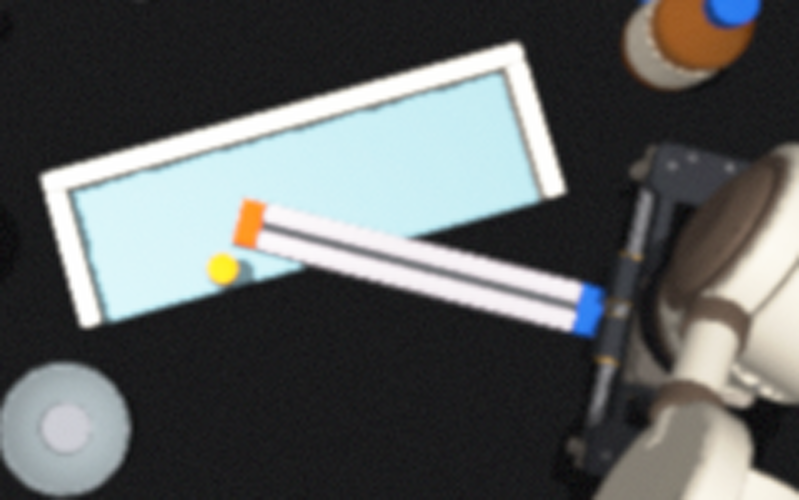

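The bar is at 30°, its orange tip (250,222) passing just above the post cap (222,269) with about 9 mm to spare, and the blue end face is flat against the fingers. I'll continue the push.

```bash
python3 - <<'E'
from h import *
p=Bf(np.array(bot.current_ee_pos()[:2])); d=np.array([-.036,.002])-np.array([-.0664,-.0562])
bot.line_to(P(p+d,.008),max_speed=.06)
print(bot.current_contact_force())
th=np.radians(30)
q=p+d-.04*u(th)
bot.line_to(P(q,.008),max_speed=.1); bot.line_to(P(q,.1),max_speed=.2)
q=q-.12*u(th); bot.goto(P(q-[.06,0],.12),rot(A-th))
bar("side"); cen,th=bar("top","pics/top4.png")
d=POST-cen; print("post perp",(d@n(th)).round(4),"L",(.12-d@u(th)).round(4),"far corner x",(cen+.12*u(th)+.015*n(th)).round(4))
E
```

```text
[ 0.07053798  0.4009878  -0.04723667]
side cen [-0.0378  0.0123] th 30.2 len 0.2343 126 99 t 17.8917
top cen [-0.0342  0.0006] th 31.2 len 0.2252 73 116 t 17.9417
post perp -0.0345 L 0.0644 far corner x [0.0408 0.0955]
```

```bash
python3 - <<'E'
from h import *
s=-.035
def pose(c,th,back=0): return P(np.array(c)+s*u(th)-(.025+back)*n(th),.008), rot(A-np.pi/2-th)
wp=np.array([(-.0342,.0006,31.2),(-.024,.002,23),(-.012,.004,15),(.002,.005,7),(.016,.005,0)])
p,r=pose(wp[0,:2],np.radians(wp[0,2]),.03)
bot.goto([*p[:2],.12],r); bot.set_gripper(1.0); print(bot.current_joints().round(2) if hasattr(bot.current_joints(),'round') else bot.current_joints())
bot.line_to(p,max_speed=.15)
t=np.linspace(0,1,9); k=np.linspace(0,1,5)
for i in t:
    w=[np.interp(i,k,wp[:,j]) for j in range(3)]
    p,r=pose(w[:2],np.radians(w[2])); bot.line_to(p,rot=r,max_speed=.06)
    f=np.array(bot.current_contact_force()); print(w,f.round(1))
    if np.linalg.norm(f)>15: print("STOP"); break
bar("side","pics/side5.png"); bar("top","pics/top5.png")
E
```

```text
[-0.3   0.11  1.84 -0.    1.19  1.54]
[np.float64(-0.0342), np.float64(0.0006), np.float64(31.2)] [ 0.1 -0.4 -0.4]
[np.float64(-0.0291), np.float64(0.0013), np.float64(27.1)] [ 0.6  0.2 -0.4]
[np.float64(-0.024), np.float64(0.002), np.float64(23.0)] [-1.1 -0.5 -0.1]
[np.float64(-0.018000000000000002), np.float64(0.003), np.float64(19.0)] [-0.3  0.2 -1. ]
[np.float64(-0.012), np.float64(0.004), np.float64(15.0)] [0.4 0.1 0.3]
[np.float64(-0.005), np.float64(0.0045000000000000005), np.float64(11.0)] [ 0.9 -0.3  0.2]
[np.float64(0.002), np.float64(0.005), np.float64(7.0)] [-0.2 -0.3 -0.3]
[np.float64(0.009000000000000001), np.float64(0.005), np.float64(3.5)] [-0.7 -0.6  0.3]
[np.float64(0.016), np.float64(0.005), np.float64(0.0)] [-0.6 -0.3  0.9]
side [(array([0.01230181, 0.12929118]), np.int32(128)), (None, 0)]
top [(array([0.01495532, 0.11214804]), np.int32(73)), (None, 0)]
```

View pics/top5.png

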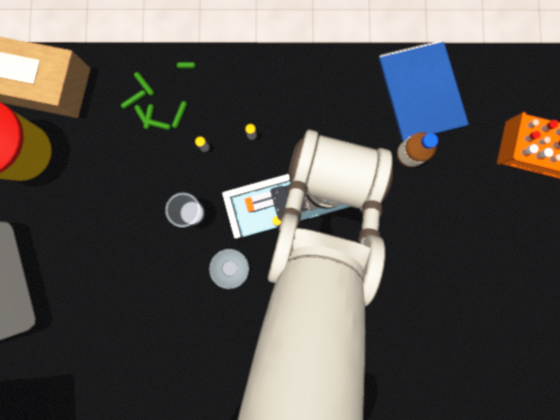

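The orange end, at (250,204), is behind the post, and the bar lies roughly parallel to the back wall about 15 mm short of it. Now the final push, guarded by the force reading.

```bash
python3 - <<'E'
from h import *
p=np.array(bot.current_ee_pos()); e=np.r_[EX,0]
q=p.copy(); q[2]=.008
bot.line_to(q+e*.010,max_speed=.05)
for k in np.arange(.0115,.0225,.0015):
    bot.line_to(q+e*k,max_speed=.03); bot.hold(.1)
    f=np.array(bot.current_contact_force()); print(k.round(4),(f@e).round(1),f.round(1),(np.array(bot.current_ee_pos())-p)[:2]@EX)
    if abs(f@e)>8: break
E
```

```text
0.0115 0.1 [-0.2  1.1 -0. ] 0.011575904831937529
0.013 -0.9 [-0.8 -0.7  0.9] 0.012921206079089627
0.0145 -2.2 [-2.2 -0.5  0.8] 0.01442585948785974
0.016 -7.7 [-7.5 -1.7  4.3] 0.014457726355835922
0.0175 -13.2 [-12.6  -3.8  10.5] 0.014495891792291743
```

The fingers stopped hard at 14.5 mm of travel, which is contact with the wall. I'll back off, clear the arm and check that it is flush.

```bash
python3 - <<'E'
from h import *
p=np.array(bot.current_ee_pos()); e=np.r_[EX,0]
q=p-e*.075; q[2]=.008
bot.line_to(q,max_speed=.08); q[2]=.2; bot.line_to(q,max_speed=.2)
bot.goto([.34,-.2,.22],bot.current_tool_rot())
bar("side","pics/side6.png"); bar("top","pics/top6.png")
a=cv2.imread("pics/top6.png")[130:280,210:450]; cv2.imwrite("pics/crop6.png",cv2.resize(a,None,fx=3.33,fy=3.33,interpolation=cv2.INTER_CUBIC))
E
```

```text
side cen [0.0271 0.0083] th -0.7 len 0.2419 129 27 t 30.5083
top cen [0.0292 0.0005] th 0.1 len 0.2237 74 76 t 30.5583
```

View pics/crop6.png

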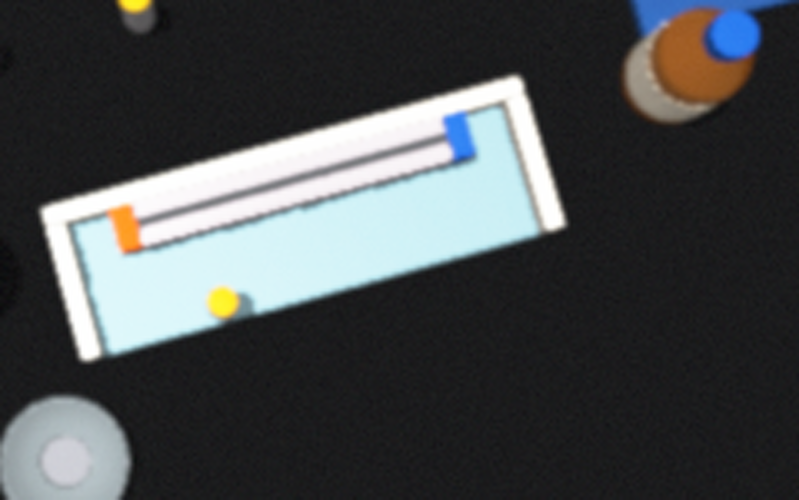

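View pics/side6.png

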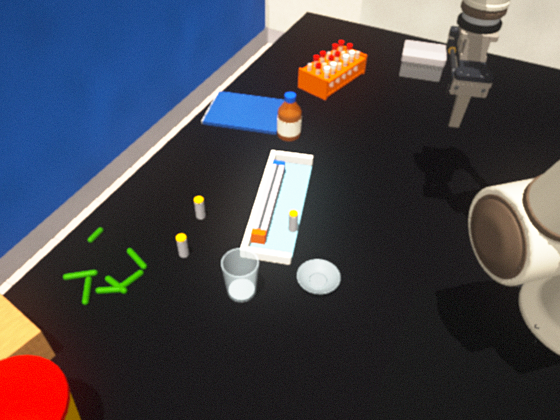

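Final view: the bar is inside the bay and its back edge overlaps the wall's inner edge equally at both ends (orange corner (108,211), blue corner (467,113)). Bottle, dish and beaker are at their starting pixels, and the arm is well clear.

```bash
python3 - <<'E'
from h import *
print(bot.current_contact_force(),bot.current_clock()); bot.job_done()
E
```

```text
[0.3207378  0.91572454 0.2656354 ] 30.5583
the job is handed in; nothing more can be done
```

The bar is in the bay against the back wall, and the job was handed in at about 31 s of the 72 s allowed. I turned the bar about 25° in place and pushed it by its blue end so the orange end went in behind the post. Then I swung the blue end in with both fingertips and pressed the bar against the back wall until the fingers stopped (about 13 N).

- **Bar position:** the top camera puts the bar centre at x = 29 mm, where flush is 30, and y = 0.5 mm. It is turned 0.1° from the wall, and the two ends sit level with the wall edge to about 0.3 mm.
- **Disagreement:** the side camera read x = 27 mm, y = 8 mm and -0.7°. I put this down to its bias, since it was already 6 mm out in y at the start and saw few blue pixels. I did not check the fit any other way.
- **Surroundings:** bottle, dish and beaker are where they started in the last pictures, and the arm is clear of everything.

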